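# Slide the price holder in front of the cheese wheel

### The job

Push the price-card holder along the rail of the display tray with the outside of the fingers until its spring pin drops into the notch in front of the flat round cheese wheel, then leave it there. Only push it: do not pinch the holder, do not pull its pin up, and leave the cheeses and the salami standing where they are.

Things in the scene. Friction and masses are not known exactly. Their poses are not given: they have to be found in the camera images.
- tray: Fixed black display tray, 200 (x) by 360 (y) mm, 12 mm thick, turned up to 0.3 rad; origin at the centre of its underside, z up. Its rail runs along y at x = +80 mm (far from the robot): 20 mm wide, top 40 mm above the counter, end caps 52 mm high at y = +-177 mm. Three notches 14 mm long are cut across the rail top. The goods stand at x = -45 mm, one level with each notch, in any order.
- notch_right (a point): Middle of the notch at tray y = -100 mm, at the rail top (40 mm above the counter); axes as the tray.
- notch_middle (a point): Middle of the notch at tray y = 0, at the rail top; axes as the tray.
- notch_left (a point): Middle of the notch at tray y = +100 mm, at the rail top; axes as the tray.
- holder_mid (a point): Middle of the grey price-holder block, 59 mm above the counter. The block is 50 mm long along the rail (flat end faces 25 mm either side of this point), 34 mm across, from 42 to 78 mm above the counter. It cannot leave the rail. Sliding it on the flat takes under 2 N, pushing it out of a notch about 5 to 11 N; it snaps to the middle of a notch from about 2 mm off.
- holder (a joint): Place of the holder along the rail in m: the tray y of its middle, -0.148 to +0.148 (0 = middle notch, +0.1 = left notch, -0.1 = right notch). It starts between the right and the middle notch.
- pin (a joint): Height of the spring pin in m: 0 while it rides on the rail top, about -0.004 when it has dropped into a notch, up to +0.012 if pulled up. It drops and climbs by itself as the holder is pushed.
- pin_top (a point): Top of the pin's round steel head (18 mm across), on the middle of the holder: 90 mm above the counter while riding, 86 mm when dropped in.
- cheek_left: Flat end plate of the holder at its tray +y end, 34 by 4 by 36 mm; origin at its centre, 60 mm above the counter.
- cheek_right: The same end plate at the holder's tray -y end.
- back_plate: Face of the holder towards the goods (tray -x), 42 by 34 mm; origin at its centre.
- card: White upright price card on the holder's tray +x face, 50 mm wide, 3 mm thick, from 38 to 98 mm above the counter; origin at its centre.
- wheel: Flat round cheese wheel, 90 mm across, 52 mm high, loose; origin at the centre of its underside.
- loaf: Rectangular cheese loaf, 62 by 76 by 70 mm, loose; origin at the centre of its underside.
- salami: Upright salami, 54 mm across, 105 mm high, loose; origin at the centre of its underside.
There are look-alikes about, which are no part of the job. Leave any blue or turquoise look-alike of the wheel alone.

How it is judged:
By the outcome, as a careful person would: the job done as asked, in the order asked, and still so for the second after the job is handed in, with the robot touching nothing.
It also fails if it takes over 38 s, if anything falls off the work surface, if the arm or the gripper's body presses on something with over 40 N, if the wrist force passes 120 N, or if a joint passes its speed limit or range.

### The arm

A 6-joint arm with a two-finger parallel gripper is mounted at the origin on the work surface. World frame = base frame: x ahead of the robot, y to its left, z up, the work surface at z = 0. Lengths are in mm, angles in rad, forces in N, time in s.
With the tool pointing down it reaches from about 275 to 750 mm from the base axis. Payload 10.2 kg.
Tool frame: the origin (TCP) lies midway between the tips of the shut fingers; the grasp point (between the pads) lies 19 mm behind it; z points along the fingers, y is the line along which they close (so a half turn about z gives the same grasp; the last joint's range is limited). The gripper opens to 88 mm and grips with 3 to 60 N. Pads are 18 mm wide; open, the fingers measure 123 mm over their backs; the gripper's body (75 mm by 187 mm) begins 45 mm behind the grasp point.
Start: joints at [0.981, 0.313, 1.498, -0, 1.331, -0.223], TCP at [188.294, 490.078, 238.72] pointing down, gripper open.
Joint ranges: [-2.94, 2.94], [-0.97, 2.17], [0.19, 2.56], [-1.23, 4.37], [0.02, 3.11], [-2.88, 2.88]. Speed limits (rad/s): [2.39, 2.39, 3.01, 3.14, 3.14, 3.14].

### API

Orientations are given as a unit quaternion [x, y, z, w].
In Python, from station import ctrl, camera, camera_info gives the robot as it stands.
- The arm moves only by the shell command python3 -m pendant 'ROWS' [FORCE]. ROWS is text: rows parted by semicolons, each of 7 numbers parted by spaces: the closure in counts, from 0 (fully open) to 255 (shut), then the shift along the world's x, y, z in m, then the turn, a rotation vector about the world's x, y, z in degrees. A call has 1 to 10 rows; each row shifts and turns the commanded pose from where the row before left it; what a row does not reach is not made up. A row lasts 1/12 s, in which the tool goes at most 41.7 mm and 7.16 degrees, less where a joint would pass 70% of its speed; a pose out of reach is approached as far as the arm can. A call is refused whole if a number of a shift passes 0.0417 or a number of a turn 7.16, either way. A call with a gripper value outside its range is refused whole. The fingers move at their own pace and stop on an object; FORCE is the grip in N (left out, the last holds). Time passes only in rows, so rows that do not move let the fingers close. It gives the time, the measured TCP pose, the force, the opening and the grip force at its end, in the units of the state.
- ctrl.get_state(): the state, without advancing time (a new reading comes with each control period).
- camera(name): name is "scene" or "top" or "wrist"; returns (picture, depth): 384x512x3 uint8, red, green, blue; 384x512 float32, mm along the optical axis (not along the pixel's ray), 0 where there is no reading.
- camera_info(name): a dict with "camera_matrix" (3x3 intrinsics, pixels), "camera_from_world" (4x4, takes a point from world to camera coordinates). Camera axes: x right, y down, z forward; pixel columns grow to the right and rows downward; lengths in mm; the calibration is good to about 2 mm. A picture is of the moment at which its call begins: read the wrist's pose just before it. camera_info takes no time and is no camera call; for the wrist camera it gives the pose at the moment of the call.
- ctrl.sign_off(): hands the job in; it is judged then, once.
The state is a dict: "t": time; "joint_pos": joint angles; "joint_vel": joint speeds; "joint_torque": joint torques, N m; "tcp_pos": TCP position; "eef_rot": TCP orientation; "force": force on the tool from outside, world axes, zero at the start; "torque": the same for the moment, N m; "opening": opening from 0.0 (shut) to 1.0 (fully open); "grasp_force": force on a finger pad.
Only numpy, scipy, OpenCV 4.12 (cv2) and the standard library are available. Lean on these libraries where they do the work, as an engineer would, in place of code of your own. Each camera call takes 0.05 s, during which the arm holds its last target. There are 200 camera calls.

## Working session

There is one attempt and no reset: what is moved stays moved. The work goes in short steps, Python scripts to look and compute and a shell command to move; the robot and the scene stay as the last step left them, time stands still between calls to the robot, and variables do not carry over. Pictures are saved under pics/ and viewed, at most 10 in all, crops included, and the job is handed in when it is done.

```bash
mkdir -p pics
cat > h.py <<'E'
import numpy as np,cv2
from station import ctrl,camera,camera_info
def world(name,d):
    i=camera_info(name);K=np.array(i["camera_matrix"]);T=np.linalg.inv(np.array(i["camera_from_world"]))
    v,u=np.mgrid[:384,:512]
    p=np.stack([(u-K[0,2])/K[0,0]*d,(v-K[1,2])/K[1,1]*d,d],-1)
    return p@T[:3,:3].T+T[:3,3]
E
python3 - <<'E'
from h import *
for n in("top","scene"):
    a,d=camera(n);cv2.imwrite(f"pics/{n}.png",a[...,::-1]);np.save(n+".npy",world(n,d));np.save(n+"_d.npy",d)
print(ctrl.get_state())
E
```

```text
{'t': 0.1, 'joint_pos': array([ 9.80575427e-01,  3.13393444e-01,  1.49831911e+00, -1.50260281e-05,
        1.33101503e+00, -2.23440790e-01]), 'joint_vel': array([ 1.84963381e-03, -2.91227743e-04, -2.10846093e-03,  3.73491013e-05,
        1.57767272e-04, -1.78163865e-04]), 'joint_torque': array([ 7.50841009e-04, -4.02818263e+01, -2.52641612e+01,  6.94125588e-02,
        3.42893950e-02, -8.04730098e-05]), 'tcp_pos': array([188.18587013, 489.8880748 , 238.23442195]), 'eef_rot': array([ 1.82362035e-01,  9.83231288e-01, -5.24036490e-04, -2.17845269e-04]), 'force': array([-0.58938615,  0.39659093,  0.2032856 ]), 'torque': array([-0.03137222,  0.04075878,  0.02715202]), 'grasp_force': 0.0, 'opening': 0.9983533235897317}
```

View pics/top.png

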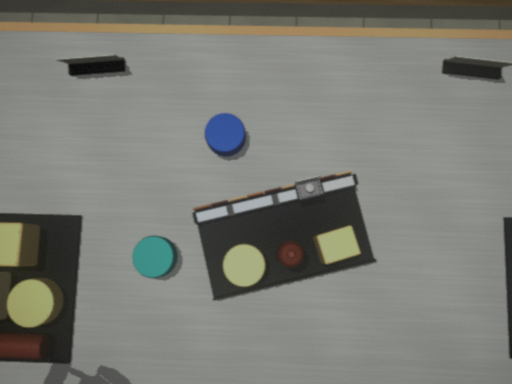

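View pics/scene.png

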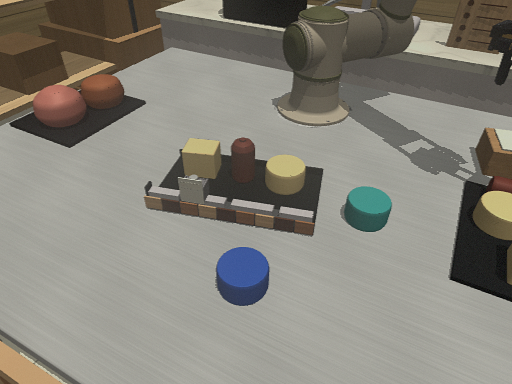

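The top view shows the display tray in the middle. The holder is at (309,188) and its rail runs from (195,215) to (355,180). On the tray are the loaf (338,245), the salami (291,254) and the yellow wheel (244,265).
Wheel candidates: yellow on the tray (244,265), blue (225,134), turquoise (154,256), yellow on the side tray (33,303). I choose (244,265), which is level with the left notch. Next I measure and check it in a crop.

Run:
```python
from h import *
P=np.load("top.npy")
for n,u,v in[("wheel",244,265),("salami",291,254),("loaf",338,245),("pin",310,187),("railL",205,214),("railR",347,183)]:
    print(n,np.median(P[v-2:v+3,u-2:u+3].reshape(-1,3),0).round(1))
m=(P[...,2]>33)&(P[...,2]<45);m[:170]=0;m[225:]=0;m[:,:190]=0;m[:,362:]=0
q=P[m][:,:2].astype(np.float32)
print("rail",m.sum(),cv2.minAreaRect(q))
# tray corners via black plate z~12
m=(P[...,2]>8)&(P[...,2]<16);m[:165]=0;m[305:]=0;m[:,:190]=0;m[:,380:]=0
a=cv2.imread("pics/top.png");m&=(a.max(2)<60)
n,l,s,c=cv2.connectedComponentsWithStats(m.astype(np.uint8));k=1+s[1:,4].argmax()
print("plate",cv2.minAreaRect(P[l==k][:,:2].astype(np.float32)))
h=(P[...,2]>70)&(P[...,2]<100);h[:170]=0;h[205:]=0;h[:,:290]=0;h[:,335:]=0
print("holder",P[h].min(0),P[h].max(0),P[h].mean(0))
cv2.imwrite("pics/crop.png",cv2.resize(a[160:310,180:390],None,fx=3.6,fy=3.6,interpolation=cv2.INTER_CUBIC))
```

```text
wheel [411.4  87.7  63.4]
salami [436.7  -5.5 116.7]
loaf [ 457.8 -102.4   81.9]
pin [573.9 -43.4  89.8]
railL [517.1 176.3  39.4]
railR [ 592.8 -128.3   39.3]
rail 1423 ((557.80224609375, 27.164138793945312), (40.311912536621094, 356.0416259765625), 15.089617729187012)
plate ((465.08294677734375, 1.9110565185546875), (162.60284423828125, 355.91796875), 15.159350395202637)
holder [551.03365274 -69.92268894  70.15136074] [598.45819983 -14.30842414  99.81765624] [575.01562589 -42.25210859  79.94761201]
```

View pics/crop.png

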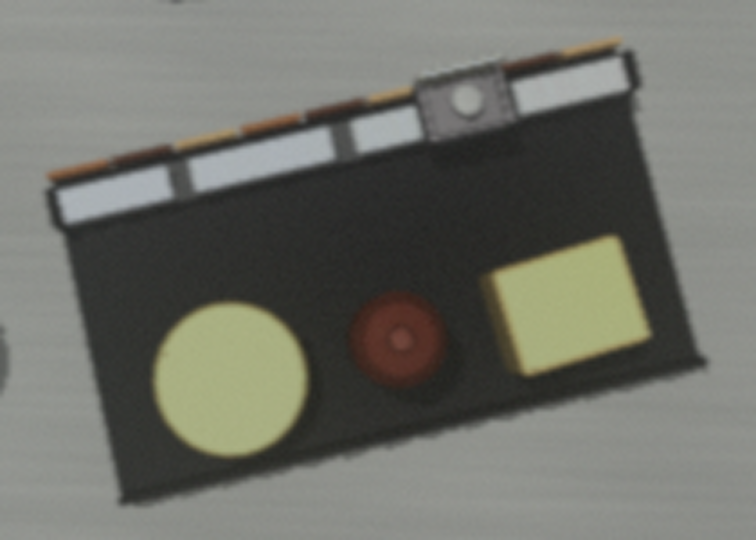

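The crop confirms the choice. The plain yellow disc (230,380) is the wheel on the display tray, opposite the left notch (180,178); the middle notch is at (343,138). The tray is turned about 13.9°. The middle notch is near (554.6,25.5), the left notch near (530,123) and the holder at about −71 mm. I'll shut the fingers, align the tool with the rail and go to the holder's −y side, high up.

```bash
python3 -m pendant '255 .02 -.03 0 0 0 3.5;255 .02 -.03 0 0 0 3.5;255 .02 -.03 0 0 0 3.5;255 .02 -.03 0 0 0 3.5;255 .02 -.03 0 0 0 3.5;255 .02 -.03 0 0 0 3.5;255 .02 -.03 0 0 0 3.5;255 .02 -.03 0 0 0 3.5;255 .02 -.03 0 0 0 3.5;255 .02 -.03 0 0 0 3.5' 10; python3 -m pendant '255 .02 -.03 0 0 0 0;255 .02 -.03 0 0 0 0;255 .02 -.03 0 0 0 0;255 .02 -.03 0 0 0 0;255 .02 -.03 0 0 0 0;255 .02 -.03 0 0 0 0;255 .02 -.03 0 0 0 0;255 .02 -.03 0 0 0 0;255 .02 -.03 0 0 0 0;255 0 0 0 0 0 0'
```

```text
t: 0.93
tcp_pos: [388.8, 188.4, 238.7]
eef_rot: [-0.123, 0.992, 0.0, -0.0]
force: [0.6, 0.1, -0.3]
opening: 0.265
grasp_force: 0.0
t: 1.77
tcp_pos: [570.0, -84.7, 237.3]
eef_rot: [-0.12, 0.993, -0.0, -0.0]
force: [0.5, -0.2, -0.6]
opening: 0.004
grasp_force: 0.0
```

```bash
python3 -m pendant '255 .018 -.024 0 0 0 0;255 0 0 -.03 0 0 0;255 0 0 -.03 0 0 0;255 0 0 -.03 0 0 0;255 0 0 -.03 0 0 0;255 0 0 -.03 0 0 0;255 0 0 -.02 0 0 0;255 0 0 -.01 0 0 0;255 0 0 0 0 0 0'
python3 - <<'E'
from h import *
a,d=camera("scene");cv2.imwrite("pics/s2.png",cv2.resize(a[110:250,110:340,::-1],None,fx=3.4,fy=3.4))
t=ctrl.get_state()["tcp_pos"]
# refine holder from scene cam + top
P=np.load("top.npy");u=np.array([-.2402,.9707]);e=np.array([.9707,.2402])
h=(P[...,2]>72)&(P[...,2]<84);h[:170]=0;h[205:]=0;h[:,:290]=0;h[:,335:]=0
q=P[h][:,:2]-[554.6,25.5];print("along",np.percentile(q@u,[3,97]),"across",np.percentile(q@e,[3,97]))
print("tcp along/across",(t[:2]-[554.6,25.5])@u,(t[:2]-[554.6,25.5])@e,t)
E
```

```text
t: 2.52
tcp_pos: [585.2, -103.3, 56.7]
eef_rot: [-0.122, 0.993, 0.001, -0.002]
force: [0.1, 0.2, -0.6]
opening: 0.01
grasp_force: 0.0
along [-94.92716291 -46.98744428] across [-14.732488    18.77738673]
tcp along/across -132.9225142308733 -0.45687012622599305 [ 586.08593575 -103.64349692   58.54478458]
```

View pics/s2.png

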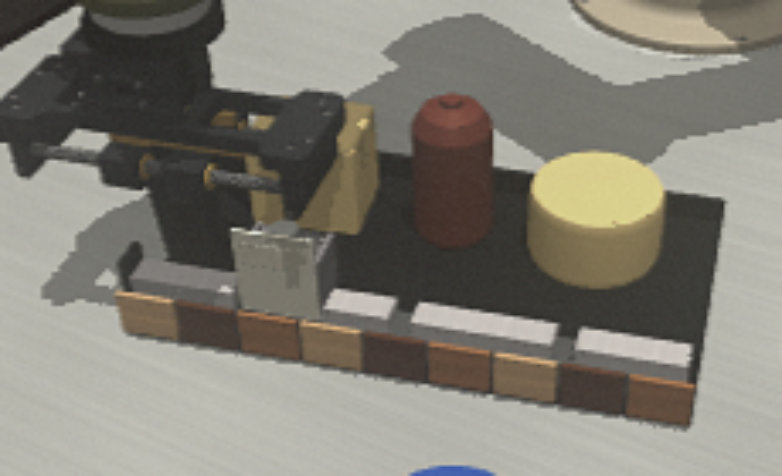

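The fingers are shut on the holder's −y side, between the end cap and the holder, with the body clear above. The rail ahead is free, with the notches at (400,320) and (565,350) in the crop. I push along the rail, direction (−0.240, 0.971).

```bash
python3 -m pendant '255 -.0019 .0078 0 0 0 0;255 -.0019 .0078 0 0 0 0;255 -.0019 .0078 0 0 0 0;255 -.0019 .0078 0 0 0 0;255 -.0019 .0078 0 0 0 0;255 -.0019 .0078 0 0 0 0;255 -.0019 .0078 0 0 0 0;255 -.0019 .0078 0 0 0 0;255 -.0019 .0078 0 0 0 0;255 0 0 0 0 0 0'
for i in 1 2 3; do python3 -m pendant '255 -.001 .004 0 0 0 0;255 -.001 .004 0 0 0 0'; done
python3 - <<'E'
from h import *
t=ctrl.get_state()["tcp_pos"][:2]-[554.6,25.5]
print("tcp along/across",t@[-.2402,.9707],t@[.9707,.2402])
a,d=camera("scene");cv2.imwrite("pics/s3.png",cv2.resize(a[110:250,110:340,::-1],None,fx=3.4,fy=3.4))
E
```

```text
t: 3.4
tcp_pos: [568.6, -31.9, 58.5]
eef_rot: [-0.122, 0.992, 0.001, -0.0]
force: [-0.4, -0.1, 0.7]
opening: 0.006
grasp_force: 0.0
t: 3.57
tcp_pos: [567.0, -25.6, 58.4]
eef_rot: [-0.122, 0.993, -0.0, -0.0]
force: [0.5, -2.5, -0.3]
opening: 0.002
grasp_force: 1.2
t: 3.73
tcp_pos: [564.9, -17.3, 58.5]
eef_rot: [-0.122, 0.993, 0.0, -0.0]
force: [-0.2, -0.4, -0.0]
opening: 0.001
grasp_force: 0.0
t: 3.9
tcp_pos: [563.7, -11.7, 58.8]
eef_rot: [-0.122, 0.992, -0.002, 0.001]
force: [2.8, -24.2, -4.9]
opening: 0.005
grasp_force: 11.4
tcp along/across -38.2697398545974 -0.08823938630851379
```

View pics/s3.png

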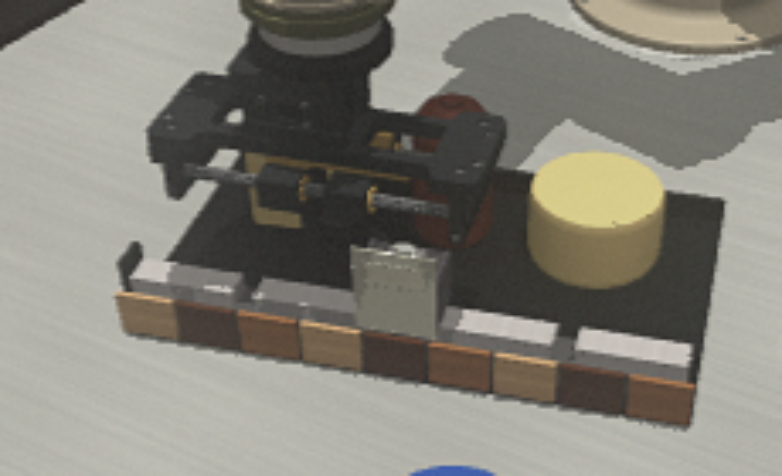

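The holder is now at the middle notch, with the card at (402,290) in the crop, and the push force is rising. I push on slowly, through the detent.

```bash
for i in 1 2 3; do python3 -m pendant '255 -.0005 .002 0 0 0 0;255 -.0005 .002 0 0 0 0'|egrep 'tcp|force'; done
python3 - <<'E'
from h import *
t=ctrl.get_state()["tcp_pos"][:2]-[554.6,25.5]
print("tcp along/across",t@[-.2402,.9707],t@[.9707,.2402])
a,d=camera("top");cv2.imwrite("pics/t3.png",cv2.resize(a[160:310,180:390,::-1],None,fx=3.6,fy=3.6,interpolation=cv2.INTER_CUBIC))
E
```

```text
tcp_pos: [562.1, -5.9, 58.7]
force: [-0.6, -2.4, -1.0]
grasp_force: 0.9
tcp_pos: [561.0, -1.4, 58.6]
force: [-1.6, -2.3, 0.5]
grasp_force: 1.1
tcp_pos: [560.0, 2.6, 58.7]
force: [-0.1, -2.7, -0.4]
grasp_force: 1.3
tcp along/across -23.5697721514866 -0.23593199549861965
```

View pics/t3.png

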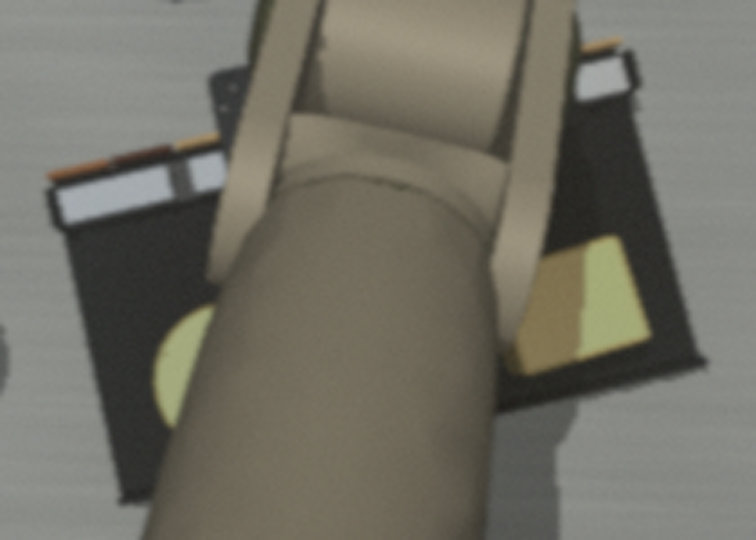

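The top view is blocked by the arm. The holder is out of the middle notch and riding at about 2.5 N, near +19 mm. I advance to about +82 mm, then creep.

```bash
python3 -m pendant '255 -.0015 .0058 0 0 0 0;255 -.0015 .0058 0 0 0 0;255 -.0015 .0058 0 0 0 0;255 -.0015 .0058 0 0 0 0;255 -.0015 .0058 0 0 0 0;255 -.0015 .0058 0 0 0 0;255 -.0015 .0058 0 0 0 0;255 -.0015 .0058 0 0 0 0;255 -.0015 .0058 0 0 0 0;255 -.0015 .0058 0 0 0 0'; python3 -m pendant '255 -.0005 .002 0 0 0 0;255 0 0 0 0 0 0'
python3 - <<'E'
from h import *
t=ctrl.get_state()["tcp_pos"][:2]-[554.6,25.5]
print("tcp along/across",t@[-.2402,.9707],t@[.9707,.2402])
a,d=camera("scene");cv2.imwrite("pics/s4.png",cv2.resize(a[110:250,110:340,::-1],None,fx=3.4,fy=3.4))
E
```

```text
t: 5.33
tcp_pos: [545.0, 60.9, 58.7]
eef_rot: [-0.122, 0.993, 0.0, -0.0]
force: [-1.2, -2.7, 0.7]
opening: 0.004
grasp_force: 1.3
t: 5.5
tcp_pos: [544.7, 63.1, 58.8]
eef_rot: [-0.122, 0.993, 0.0, 0.0]
force: [0.9, -0.5, 0.3]
opening: 0.01
grasp_force: 0.0
tcp along/across 38.858370382173504 -0.5768687657098321
```

View pics/s4.png

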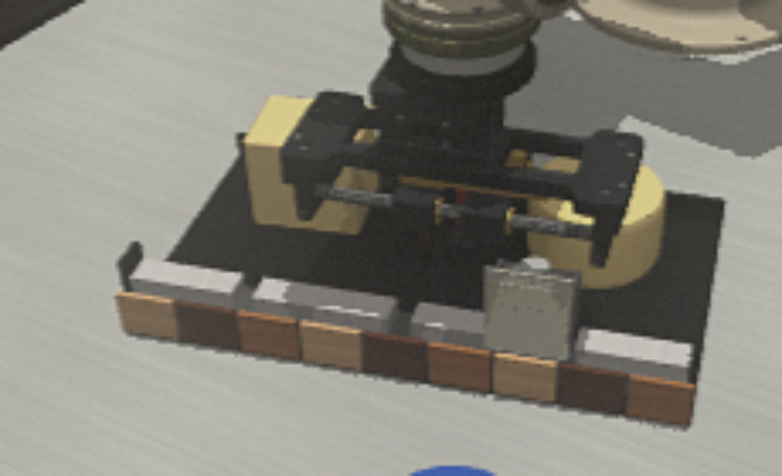

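The card (530,310) is just short of the left notch, at about +81 mm. Now I creep and watch the force.

```bash
python3 -m pendant '255 -.0005 .0019 0 0 0 0;255 -.0005 .0019 0 0 0 0;255 -.0005 .0019 0 0 0 0;255 -.0005 .0019 0 0 0 0;255 -.0005 .0019 0 0 0 0;255 -.0002 .001 0 0 0 0'|egrep 'tcp|^force'
for i in 1 2 3 ; do python3 -m pendant '255 -.0002 .001 0 0 0 0'|egrep 'tcp|^force'; done
```

```text
tcp_pos: [542.1, 73.0, 58.8]
force: [0.9, -2.3, -0.8]
tcp_pos: [541.8, 73.9, 58.8]
force: [0.6, -2.1, 1.0]
tcp_pos: [541.6, 74.8, 58.8]
force: [0.5, -3.5, 0.4]
tcp_pos: [541.4, 75.8, 58.8]
force: [-0.2, -2.2, 0.3]
```

```bash
for i in 1 2 3 ; do python3 -m pendant '255 -.0002 .001 0 0 0 0'|egrep 'tcp|^force'; done
```

```text
tcp_pos: [541.1, 76.9, 58.7]
force: [0.3, -1.5, 1.8]
tcp_pos: [540.8, 77.9, 58.7]
force: [-0.0, -2.0, 1.1]
tcp_pos: [540.6, 78.9, 58.7]
force: [-0.8, -2.1, 1.2]
```

```bash
python3 -m pendant '255 -.0001 .0005 0 0 0 0'|egrep 'tcp|^force'; python3 -m pendant '255 -.0001 .0005 0 0 0 0'|egrep 'tcp|^force'
```

```text
tcp_pos: [540.5, 79.5, 58.7]
force: [-0.8, -1.8, 1.0]
tcp_pos: [540.4, 80.0, 58.7]
force: [-0.1, -0.4, 0.4]
```

```bash
python3 -m pendant '255 0 0 0 0 0 0'|egrep 'tcp|^force'; python3 -m pendant '255 -.0001 .0005 0 0 0 0'|egrep 'tcp|^force';python3 - <<'E'
from h import *
a,d=camera("scene");cv2.imwrite("pics/s5.png",cv2.resize(a[150:220,200:320,::-1],None,fx=6,fy=6,interpolation=cv2.INTER_CUBIC))
P=world("scene",d);m=(P[...,2]>80)&(P[...,2]<110);q=P[...,:2]-[554.6,25.5];al=q@[-.2402,.9707];ac=q@[.9707,.2402]
c=m&(ac>8)&(ac<26)&(al>60)&(al<140);print("card",np.percentile(al[c],[2,98]),c.sum())
p=(P[...,2]>80)&(abs(ac)<9)&(abs(al-100)<12);print("pin z",np.percentile(P[p][:,2],[50,90,98]),p.sum())
E
```

```text
tcp_pos: [540.5, 80.1, 58.6]
force: [-0.2, -0.6, 0.0]
tcp_pos: [540.4, 80.4, 58.6]
force: [-0.2, -1.1, 0.2]
card [ 61.48085343 121.27126504] 282
pin z [348.05694335 374.68149032 377.27997104] 161
```

View pics/s5.png

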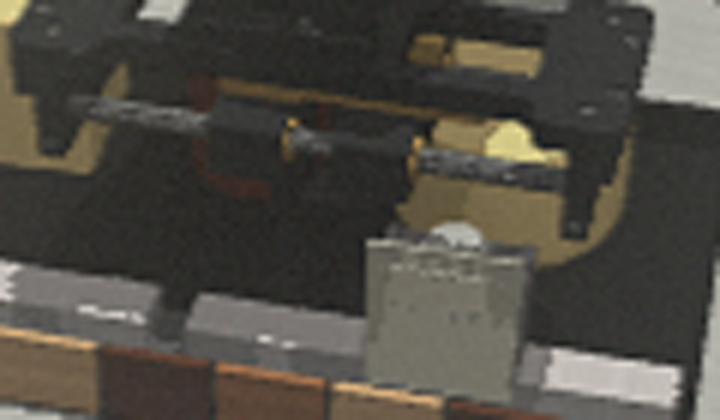

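The view shows the card at (450,310), near the notch, but does not settle whether the pin has dropped. I creep until the notch wall gives resistance, staying below the 5 N break-out.

```bash
for i in 1 2 ; do python3 -m pendant '255 -.0001 .0005 0 0 0 0'|egrep 'tcp|^force'; done
```

```text
tcp_pos: [540.4, 80.8, 58.7]
force: [0.8, 0.2, 0.7]
tcp_pos: [540.2, 81.3, 58.7]
force: [0.3, -0.8, -0.9]
```

```bash
python3 -m pendant '255 -.0001 .0005 0 0 0 0'|egrep 'tcp|^force'
```

```text
tcp_pos: [540.2, 81.9, 58.7]
force: [-0.7, -1.4, 0.3]
```

```bash
python3 -m pendant '255 -.0001 .0005 0 0 0 0'|egrep 'tcp|^force'
```

```text
tcp_pos: [540.1, 82.4, 58.7]
force: [-0.0, 0.1, -0.3]
```

The force averages about zero while I advance, so the holder has jumped ahead of the fingers. I back off, rise and check.

```bash
python3 -m pendant '255 .0024 -.0097 0 0 0 0;255 .0048 -.0194 0 0 0 0;255 0 0 .03 0 0 0;255 0 0 .04 0 0 0;255 0 0 .04 0 0 0;255 0 -.03 .03 0 0 0;255 0 -.04 0 0 0 0;255 0 -.04 0 0 0 0;255 0 -.04 0 0 0 0;255 0 -.04 0 0 0 0'; python3 -m pendant '255 0 -.04 0 0 0 0;255 0 -.04 0 0 0 0;255 0 -.04 0 0 0 0;255 0 0 0 0 0 0'>/dev/null
python3 - <<'E'
from h import *
O=np.load("top.npy");u=np.array([-.2402,.9707]);e=np.array([.9707,.2402])
def rep(P,s,c):
    q=P[...,:2]-[554.6,25.5];al=q@u;ac=q@e;z=P[...,2]
    b=(z>72)&(z<110)&(abs(ac)<25)&(abs(al-c)<45)
    p=(z>82)&(abs(ac)<7)&(abs(al-c)<30)
    print(s,"body",np.percentile(al[b],[1,3,97,99]).round(1),"pin",al[p].mean().round(1),np.percentile(z[p],[20,50,80]).round(1),p.sum())
rep(O,"before",-71)
a,d=camera("top");rep(world("top",d),"after",100)
S=camera("scene");rep(np.load("scene.npy"),"sc before",-71);rep(world("scene",S[1]),"sc after",100)
i=np.hstack([cv2.resize(a[150:310,180:380],(400,320),interpolation=2),cv2.resize(S[0][130:258,190:350],(400,320),interpolation=2)])
cv2.imwrite("pics/f.png",i[...,::-1])
E
```

```text
t: 8.1
tcp_pos: [546.9, -138.8, 198.5]
eef_rot: [-0.122, 0.993, -0.0, 0.0]
force: [0.4, 0.4, 0.1]
opening: 0.001
grasp_force: 0.0
before body [-95.3 -94.6 -47.1 -46.4] pin -71.1 [87.9 89.1 90.4] 51
after body [ 74.6  75.6 122.4 123.5] pin 99.0 [85.6 86.7 88.1] 50
sc before body [-94.8 -93.3 -46.  -45.6] pin -69.5 [88.5 89.  89.9] 31
sc after body [ 75.4  75.8 123.7 124.4] pin 99.0 [86.2 86.7 87. ] 26
```

View pics/f.png

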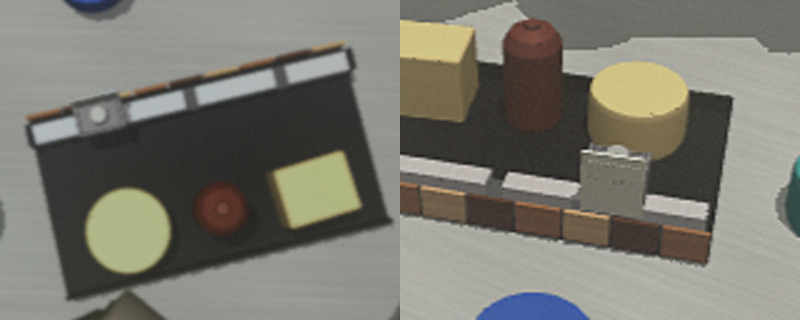

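The holder is at about +99 mm, in the left notch opposite the wheel (left panel: holder (98,115), wheel (128,230)), and the goods have not moved. The pin head has dropped by 2.4 mm rather than 4, so I check it against the holder's own top as a control.

```bash
python3 - <<'E'
from h import *
u=np.array([-.2402,.9707]);e=np.array([.9707,.2402])
def rep(P,s,c):
    q=P[...,:2]-[554.6,25.5];al=q@u-c;ac=q@e;z=P[...,2]
    r=np.hypot(al,ac)
    t=(abs(z-78)<5)&(abs(ac)<13)&(abs(al)<22)&(r>12); p=(z>81)&(r<6)
    print(s,"top",np.median(z[t]).round(2),t.sum(),"pin",np.median(z[p]).round(2),z[p].max().round(1),p.sum())
rep(np.load("top.npy"),"top before",-71);rep(np.load("scene.npy"),"sc before",-70)
for k in range(2):
  for n in("top","scene"): rep(world(n,camera(n)[1]),n+" after",99)
E
python3 -m pendant '255 0 0 0 0 0 0'|head -1
```

```text
top before top 75.93 155 pin 89.63 92.5 25
sc before top 76.23 28 pin 89.48 90.9 15
top after top 75.93 143 pin 86.7 90.4 25
scene after top 75.84 10 pin 86.91 87.8 15
top after top 75.66 149 pin 86.97 89.4 26
scene after top 75.25 9 pin 86.52 88.6 15
t: 8.82
```

Relative to the holder's top, the pin dropped about 2.8 mm, which is within depth noise of seated but not certain. There is plenty of time, so I do a gentle probe from the same side. A seated pin must resist more than the 2 N of free sliding.

```bash
python3 -m pendant '255 0 .04 0 0 0 0;255 0 .04 0 0 0 0;255 0 .04 0 0 0 0;255 0 .04 0 0 0 0;255 0 .04 0 0 0 0;255 0 .04 0 0 0 0;255 0 .04 0 0 0 0;255 0 .03 -.03 0 0 0;255 0 0 -.03 0 0 0;255 0 0 -.03 0 0 0' >/dev/null; python3 -m pendant '255 0 0 -.03 0 0 0;255 0 0 -.02 0 0 0;255 -.0024 .0097 0 0 0 0;255 -.0024 .0097 0 0 0 0;255 -.0012 .0048 0 0 0 0;255 0 0 0 0 0 0;255 0 0 0 0 0 0'
```

```text
t: 10.23
tcp_pos: [541.9, 77.9, 60.2]
eef_rot: [-0.122, 0.992, -0.0, 0.001]
force: [-0.6, 0.1, 0.5]
opening: 0.006
grasp_force: 0.0
```

```bash
python3 -m pendant '255 -.0002 .001 0 0 0 0;255 -.0002 .001 0 0 0 0;255 -.0002 .001 0 0 0 0;255 -.0002 .001 0 0 0 0;255 -.0001 .0005 0 0 0 0;255 0 0 0 0 0 0'|egrep 'tcp|force'; python3 -m pendant '255 -.0001 .0005 0 0 0 0;255 0 0 0 0 0 0'|egrep 'tcp|force'
```

```text
tcp_pos: [540.4, 81.9, 58.7]
force: [0.5, 0.3, -0.7]
grasp_force: 0.0
tcp_pos: [540.3, 82.4, 58.7]
force: [0.0, -0.1, -0.5]
grasp_force: 0.0
```

```bash
python3 -m pendant '255 -.0001 .0005 0 0 0 0;255 0 0 0 0 0 0'|egrep 'tcp|force'
```

```text
tcp_pos: [540.2, 82.9, 58.7]
force: [0.5, 0.4, -0.2]
grasp_force: 0.0
```

No contact yet. Continuing.

```bash
python3 -m pendant '255 -.0001 .0005 0 0 0 0;255 0 0 0 0 0 0'|egrep 'tcp|force'
```

```text
tcp_pos: [540.1, 83.5, 58.7]
force: [-0.8, -0.3, 0.8]
grasp_force: 0.0
```

```bash
python3 -m pendant '255 -.0001 .0004 0 0 0 0;255 0 0 0 0 0 0'|egrep 'tcp|force'
```

```text
tcp_pos: [540.0, 83.8, 58.7]
force: [0.3, 0.9, 0.3]
grasp_force: 0.0
```

```bash
python3 -m pendant '255 -.0001 .0004 0 0 0 0'|egrep 'tcp|force'
```

```text
tcp_pos: [539.9, 84.1, 58.7]
force: [0.3, -0.9, 0.1]
grasp_force: 0.5
```

```bash
python3 -m pendant '255 -.0001 .0004 0 0 0 0'|egrep 'tcp|force'
python3 - <<'E'
from h import *
u=np.array([-.2402,.9707]);e=np.array([.9707,.2402])
P=world("scene",camera("scene")[1]);q=P[...,:2]-[554.6,25.5];al=q@u;ac=q@e;z=P[...,2]
p=(z>81)&(z<95)&(abs(ac)<7)&(abs(al-99)<8);c=(z>60)&(z<96)&(abs(ac-20)<6)&(al>50)&(al<150)
print(al[p].mean(),np.median(z[p]),p.sum(),np.percentile(al[c],[3,97]))
E
```

```text
tcp_pos: [539.9, 84.4, 58.7]
force: [0.1, -2.3, 0.0]
grasp_force: 1.5
99.28239770095507 85.47103684155485 18 [ 78.13357172 124.90822986]
```

```bash
python3 -m pendant '255 -.0001 .0003 0 0 0 0'|egrep 'tcp|force'
```

```text
tcp_pos: [539.8, 84.5, 58.7]
force: [0.8, -4.7, -0.7]
grasp_force: 2.2
```

The force reaches 4.7 N within 0.3 mm, more than double the free-sliding force, so the notch holds the holder. The holder had also jumped about 4 mm ahead of the fingers earlier. Backing off, with a final check.

```bash
python3 -m pendant '255 .001 -.004 0 0 0 0;255 .0048 -.0194 0 0 0 0;255 .0024 -.0097 0 0 0 0;255 0 0 .03 0 0 0;255 0 0 .04 0 0 0;255 0 0 .04 0 0 0;255 0 -.03 .03 0 0 0;255 0 -.04 0 0 0 0;255 0 -.04 0 0 0 0;255 0 -.04 0 0 0 0' >/dev/null; python3 -m pendant '255 0 -.04 0 0 0 0;255 0 -.04 0 0 0 0;255 0 -.04 0 0 0 0;255 0 -.04 0 0 0 0;255 0 0 0 0 0 0;255 0 0 0 0 0 0'
python3 - <<'E'
from h import *
u=np.array([-.2402,.9707]);e=np.array([.9707,.2402])
zs=[]
for n in("top","scene")*3:
    P=world(n,camera(n)[1]);q=P[...,:2]-[554.6,25.5];al=q@u;ac=q@e;z=P[...,2]
    p=(z>81)&(np.hypot(ac,al-99.5)<6);b=(z>72)&(z<110)&(abs(ac)<25)&(abs(al-99)<45)
    print(n,al[p].mean().round(1),np.median(z[p]).round(2),np.percentile(al[b],[3,97]).round(1))
E
```

```text
t: 13.03
tcp_pos: [547.3, -259.4, 197.6]
eef_rot: [-0.12, 0.993, 0.0, -0.0]
force: [0.0, 0.9, -0.3]
opening: 0.007
grasp_force: 0.0
top 99.9 85.52 [ 77.  123.9]
scene 99.5 85.78 [ 77.5 125.3]
top 99.7 85.17 [ 76.9 123.8]
scene 99.2 86.01 [ 77.7 125.1]
top 100.0 85.65 [ 76.9 123.9]
scene 99.8 86.07 [ 77.8 125.1]
```

The pin head is now at 85.7 mm, fully dropped, and the holder is centred at about +100 mm. Handing in.

```bash
python3 -c "
from station import ctrl
print(ctrl.sign_off())"
```

```text
the job is handed in; nothing more can be done
None
```

The price-card holder is in the left notch, in front of the yellow cheese wheel, with its pin dropped; it was only pushed, the cheeses and salami were still in place when I last looked, and the job was handed in with the arm clear at about 13 s.

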